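Click the hallway day wheel on to the pointer

TASK

The little day wheel on the shoe cabinet has fallen behind. With a fingertip, lightly flick the teeth at its edge anticlockwise (seen from above), click by click, until the one tooth with the ball on it has come to rest pointing straight at the steel pointer, and do not click it past. Grip or lift nothing, leave the stand where it is, do not disturb the other things, and finish clear of everything.

Things in the scene. Friction and masses are not known exactly. Their poses are not given: they have to be found in the camera images.
- stand: Loose dark steel stand of the day wheel, about 1 kg; slides if pushed harder than a few newtons. Origin on the underside, directly below the wheel's upright axle; z up, +x from axle to pointer. Base plate 8 mm thick, x -65 to +85 mm, y -60 to +60 mm; round pedestal of radius 33 mm under the wheel, 8 to 28 mm high.
- day_wheel (a joint): Wheel angle, rad, positive anticlockwise from above. 0 = ball tooth at the pointer; starts negative, 2 to 4 clicks short. Clicks into seven rest positions a turn, 0.898 rad apart (0, -0.898, -1.795...). About 1 to 2 N at a tooth turns it past the half-way point (0.449 rad); then it snaps on by itself to the next rest position and stays.
- mark_tooth (a point): Outer end of the one tooth that carries a wooden ball (20 mm diameter, on its top, up to 62 mm above the surface), at mid thickness; 50 mm from the axle, 38 mm above the surface. The point turns with the wheel.
- pointer_tip (a point): Tip of the pointer's steel cone, on the stand, 53 mm from the axle along the stand's +x, 43 mm above the surface. The cone sits on a post 14 x 22 mm, 52 mm high, 69 to 83 mm from the axle.
- wheel_centre (a point): On the axle, at the height of the teeth's top faces (46 mm above the surface). Flat-lying wooden wheel: disc of radius 34 mm, seven equally spaced radial teeth 6 mm wide reaching to radius 50 mm, all 30 to 46 mm above the surface; axle cap 6 mm higher. At rest two teeth stand 25.7 degrees either side of the direction opposite the pointer.
- bell: Loose white ceramic bell figurine, 60 mm diameter at the foot, 71 mm high; origin under its centre. Leave alone.
- key_cover: Loose orange hard silicone key cover, about 68 x 30 x 13 mm, lying flat; origin on the underside of its middle. Leave alone.
- clip: Loose steel bulldog clip, about 62 x 55 x 23 mm, lying flat, gripping nothing; origin on its underside. Leave alone.
Not all that is in view belongs to the job. Of the things like the stand, leave any that is purple; of the rest the smaller one is meant.

How it is judged:
By the outcome, as a careful person would: the job done as asked, in the order asked, and still so for the second after the job is handed in, with the robot touching nothing.
It also fails if it takes over 64 s, if anything falls off the work surface, if the arm or the gripper's body presses on something with over 40 N, if the wrist force passes 120 N, or if a joint passes its speed limit or range.

ROBOT

A 7-joint arm with a two-finger parallel gripper is mounted at the origin on the work surface. World frame = base frame: x ahead of the robot, y to its left, z up, the work surface at z = 0. Lengths are in m, angles in rad, forces in N, time in s.
With the tool pointing down it reaches from about 0.425 to 0.875 m from the base axis. Payload 4.7 kg.
Tool frame: the origin (TCP) lies at the very end of the fingers, on their centre line; the grasp point (between the pads) lies 19 mm behind it; z points along the fingers, y is the direction in which the jaws open and shut (so a half turn about z gives the same grasp; the last joint's range is limited). The gripper opens to 87 mm and grips with 3 to 60 N. Pads are 19 mm wide; open, the fingers measure 117 mm over their backs; the gripper's body (75 mm by 190 mm) begins 51 mm behind the grasp point.
Start: joints at [-1.313, 0.321, -0.07, 1.45, 0.023, 1.371, -0.057], TCP at [0.157, 0.631, 0.223] pointing down, gripper open.
Joint ranges: [-2.86, 2.86], [-0.3, 2.09], [-1.38, 1.24], [0.06, 2.45], [-1.56, 4.7], [0.09, 2.05], [-2.69, 2.69]. Speed limits (rad/s): [2.57, 2.57, 3.14, 3.14, 3.14, 3.14, 3.14].

INTERFACE

Orientations are given as a rotation vector (axis times angle).
In Python, from bench import ctrl, get_image, camera_info gives the robot as it stands.
- The arm moves only by the tool carry_out, never from a script. Its argument "commands" is a list of rows, each an object of numbers: "tx", "ty", "tz": the shift along the tool's x, y, z in m; "rx", "ry", "rz": the turn, a rotation vector about the tool's x, y, z in rad; "jaw": the opening, from 0 (shut) to 1 (fully open). In form: [{"tx": .., "ty": .., "tz": .., "rx": .., "ry": .., "rz": .., "jaw": ..}, ...]. A call has 1 to 12 rows; each row is the pose to reach, as a shift and turn from the pose commanded when the call began, along the tool's axes at that moment; what a row does not reach only later rows make up. A row lasts 1/8 s, in which the tool goes at most 62.5 mm and 10.7 degrees, less where a joint would pass 70% of its speed; a pose out of reach is approached as far as the arm can. A call with a gripper value outside its range is refused whole. The fingers move at their own pace and stop on an object; "grip_force" is the grip in N (left out, the last holds). Time passes only in rows, so rows that repeat a pose let the fingers close. It gives the time, the measured TCP pose, the force and the opening at its end, in the units of the state.
- ctrl.get_state(): the state, without advancing time (a new reading comes with each control period).
- get_image(name): name is "side" or "top"; returns the picture (384x512x3 uint8, red, green, blue); there is no depth.
- camera_info(name): a dict with "intrinsics" (3x3 intrinsics, pixels), "R" (3x3) and "t" (3): a world point X has camera coordinates R X + t. Camera axes: x right, y down, z forward; pixel columns grow to the right and rows downward; lengths in m; the calibration is good to about 2 mm. A picture is of the moment at which its call begins. camera_info takes no time and is no camera call.
- ctrl.close_job(): hands the job in, once; it reports no verdict.
The state is a dict: "time": time; "joint_positions": joint angles; "qd": joint speeds; "joint_torque": joint torques, N m; "position": TCP position; "tool_rot": TCP orientation; "ft_force": force on the tool from outside, world axes, zero at the start; "torque": the same for the moment, N m; "grip_width": opening from 0.0 (shut) to 1.0 (fully open).
Only numpy, scipy, OpenCV 4.12 (cv2) and the standard library are available. Lean on these libraries where they do the work, as an engineer would, in place of code of your own. Each camera call takes 0.05 s, during which the arm holds its last target.

## Working session

There is one attempt and no reset: what is moved stays moved. The work goes in short steps, Python scripts to look and compute and a tool call to move; the robot and the scene stay as the last step left them, time stands still between calls to the robot, and variables do not carry over. Pictures are saved under pics/ and viewed, and the job is handed in when it is done.

Besides the shell and the picture viewer there is one more tool, called after ">>>" in YAML: its name, and indented under it one key for each argument. carry_out: Moves the arm, as the interface text tells. Its arguments: {"type":"object","properties":{"commands":{"type":"array"},"grip_force":{"type":"number"}},"required":["commands"]}

```bash
mkdir -p pics; python3 - <<'E'
from bench import ctrl,get_image,camera_info
import cv2
for n in("top","side"):
    cv2.imwrite(f"pics/{n}0.png",get_image(n)[:,:,::-1]); c=camera_info(n); print(n,c)
s=ctrl.get_state();print(s)
E
```

```text
top {'intrinsics': array([[452.29167179,   0.        , 262.50316927],
       [  0.        , 452.29167179, 193.30303464],
       [  0.        ,   0.        ,   1.        ]]), 'R': array([[-1.19761190e-02, -9.99927298e-01, -1.40432451e-03],
       [-9.93655196e-01,  1.20580427e-02, -1.11821084e-01],
       [ 1.11829888e-01,  5.62317309e-05, -9.93727364e-01]]), 't': array([0.08651484, 0.60781164, 1.05656318])}
side {'intrinsics': array([[384.86491414,   0.        , 260.25203242],
       [  0.        , 384.86491414, 189.35663174],
       [  0.        ,   0.        ,   1.        ]]), 'R': array([[ 0.99981876, -0.01783474, -0.00666044],
       [-0.01722688, -0.69861382, -0.71529152],
       [ 0.00810396,  0.71527662, -0.69879445]]), 't': array([-0.58772144,  0.11165259,  0.93637706])}
{'time': 0.1, 'joint_positions': array([-1.31289076,  0.32175604, -0.07006887,  1.45157332,  0.02261326,
        1.3708181 , -0.05685921]), 'qd': array([-0.00141885, -0.00095521,  0.000747  , -0.00292499, -0.00079945,
       -0.00252651,  0.00034686]), 'joint_torque': array([ 1.48802574e-04, -4.92573309e+01, -4.05510301e-01, -3.13397384e+01,
       -6.40103314e-02,  3.95294360e-02,  8.01801548e-05]), 'position': array([0.15684668, 0.63026452, 0.22155592]), 'tool_rot': array([-3.81920128e-01, -3.11818729e+00,  2.77303500e-03]), 'ft_force': array([-0.3646855 ,  0.2224506 , -0.24410392]), 'torque': array([ 0.04514104, -0.02303403, -0.00295821]), 'grip_width': 1.0002617682351482}
```

View pics/top0.png

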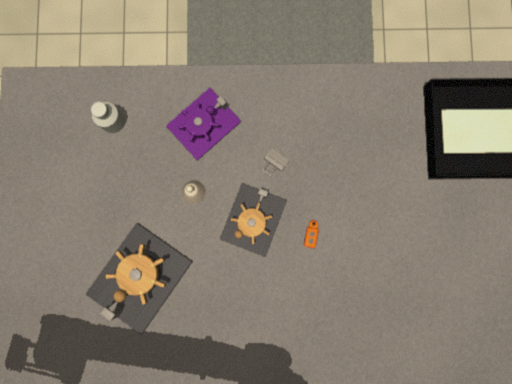

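View pics/side0.png

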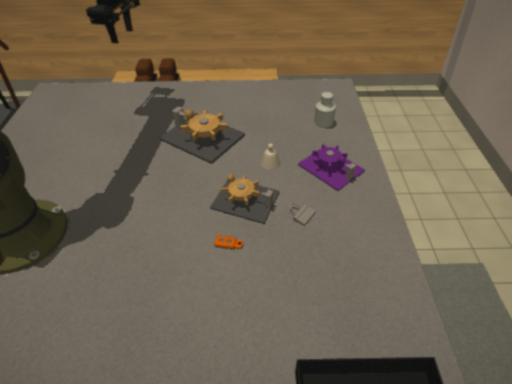

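The target is the smaller, non-purple wheel at about (252,222) in the top picture. I'll zoom in on it and measure.

```bash
cat > h.py <<'E'
import numpy as np,cv2
from bench import ctrl,get_image,camera_info
def ray(n,u,v,z):
    c=camera_info(n);K,R,t=map(np.array,(c["intrinsics"],c["R"],c["t"]))
    d=R.T@np.linalg.inv(K)@np.array([u,v,1.]);o=-R.T@t
    return o+d*(z-o[2])/d[2]
def proj(n,X):
    c=camera_info(n);p=c["intrinsics"]@(c["R"]@np.array(X)+c["t"]);return p[:2]/p[2]
def tri(u1,u2):
    A=[];b=[]
    for n,(u,v) in(("top",u1),("side",u2)):
        o=ray(n,u,v,0);d=ray(n,u,v,1)-o;d/=np.linalg.norm(d);P=np.eye(3)-np.outer(d,d);A.append(P);b.append(P@o)
    return np.linalg.lstsq(np.vstack(A),np.hstack(b),rcond=None)[0]
def save(name,im,box,s):
    x0,y0,x1,y1=box;cv2.imwrite("pics/"+name,cv2.resize(im[y0:y1,x0:x1,::-1],None,fx=s,fy=s,interpolation=cv2.INTER_CUBIC))
E
python3 - <<'E'
from h import *
T=cv2.imread("pics/top0.png")[:,:,::-1];S=cv2.imread("pics/side0.png")[:,:,::-1]
save("t1.png",T,(205,170,335,270),6);save("s1.png",S,(200,135,330,255),5)
E
```

```text
(no output)
```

View pics/t1.png

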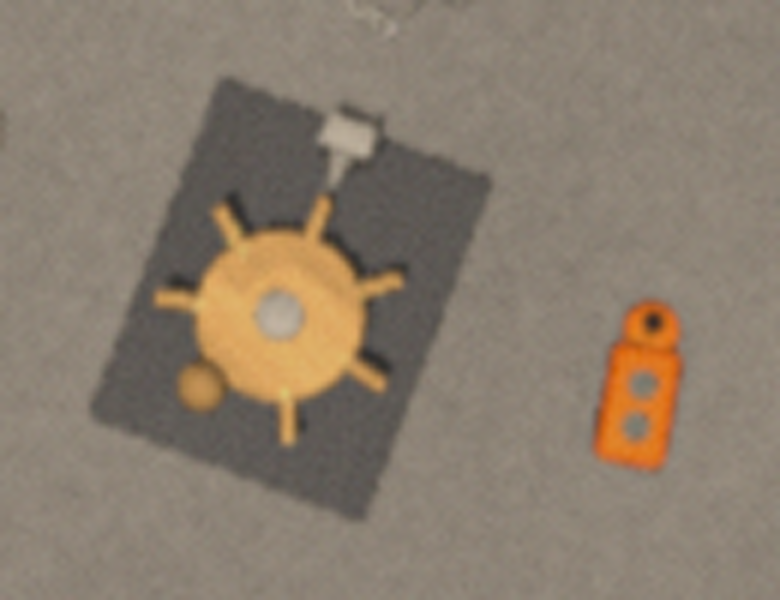

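View pics/s1.png

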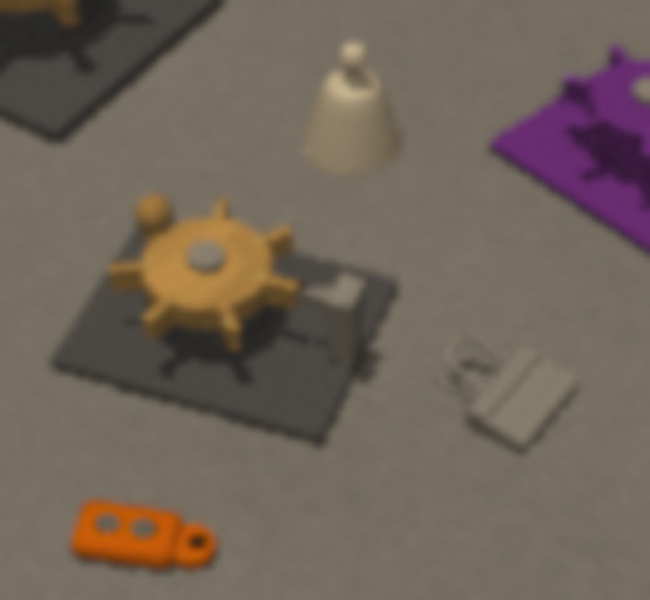

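```bash
python3 - <<'E'
from h import *
T=cv2.imread("pics/top0.png")[:,:,::-1];S=cv2.imread("pics/side0.png")[:,:,::-1]
def big(m):
    n,l,st,c=cv2.connectedComponentsWithStats(m.astype(np.uint8));i=1+st[1:,4].argmax();return l==i
def hsv(a): return cv2.cvtColor(np.ascontiguousarray(a),cv2.COLOR_RGB2HSV)
# top wheel mask
H=hsv(T);m=np.zeros(T.shape[:2],bool);m[198:250,225:280]=True
w=big((H[...,1]>100)&(H[...,2]>110)&(H[...,0]<25)&m)
print("wheel px",w.sum(),np.argwhere(w).min(0),np.argwhere(w).max(0))
g=big((H[...,1]<60)&(H[...,2]>110)&m&(np.hypot(*(np.indices(m.shape)-np.array([222,252])[:,None,None]))<7))
cap=np.argwhere(g).mean(0)[::-1];print("cap top",cap)
C=ray("top",*cap,.052);print("C z52",C)
# disc circle via opened mask
d=cv2.morphologyEx(w.astype(np.uint8)|g.astype(np.uint8),cv2.MORPH_OPEN,cv2.getStructuringElement(cv2.MORPH_ELLIPSE,(13,13)))
(cx,cy),r=cv2.minEnclosingCircle(np.argwhere(d)[:,::-1].astype(np.float32));M=np.argwhere(d).mean(0)[::-1]
print("disc",cx,cy,r,M,ray("top",*M,.046))
# side cap
ms=np.hypot(*(np.indices(m.shape)-np.array([186,241.5])[:,None,None]))<6
Hs=hsv(S);gs=big((Hs[...,1]<60)&(Hs[...,2]>110)&ms);cs=np.argwhere(gs).mean(0)[::-1]
print("cap side",cs,tri(cap,cs),ray("side",*cs,.052))
C=ray("top",*cap,.052)
# polar profile of teeth at z=.046
for rr in(.042,.046):
    a=np.radians(np.arange(0,360,1.))
    p=np.array([proj("top",(C[0]+rr*np.cos(x),C[1]+rr*np.sin(x),.046)) for x in a]).round().astype(int)
    v=w[p[:,1],p[:,0]];n,l,st,ce=cv2.connectedComponentsWithStats(np.tile(v,2)[None].astype(np.uint8));print(rr,[(round(float(c[0]),1),int(s[4])) for c,s in zip(ce[1:],st[1:])])
# plate
dk=big((H[...,2]<95)&(H[...,1]<60)&(np.indices(m.shape)[1]>215)&(np.indices(m.shape)[1]<292)&(np.indices(m.shape)[0]>178)&(np.indices(m.shape)[0]<262)|w)
box=cv2.boxPoints(cv2.minAreaRect(np.argwhere(dk)[:,::-1].astype(np.float32)));P=[ray("top",*b,.008) for b in box];print(np.round(P,4))
print([np.linalg.norm(P[i]-P[i-1]).round(4) for i in range(4)])
post=ray("top",205+348/6,170+135/6,.052);dp=post-C;print("post",post,np.hypot(*dp[:2]),np.degrees(np.arctan2(dp[1],dp[0])))
for n,p in(("bell",(194,195)),("purple",(203,124))):print(n,ray("top",*p,.02))
from scipy.spatial.transform import Rotation as Ro
print(Ro.from_rotvec(ctrl.get_state()["tool_rot"]).as_matrix().round(3))
E
```

```text
wheel px 787 [203 231] [243 271]
cap top [251. 222.]
C z52 [0.53912499 0.10708393 0.052     ]
disc 0.0 0.0 0.0 [nan nan] [nan nan nan]
cap side [240.69230769 186.        ] [0.53967717 0.10717982 0.05030738] [0.54024771 0.10548989 0.052     ]
0.042 [(29.0, 9), (81.0, 13), (131.0, 25), (182.5, 10), (234.5, 10), (286.5, 10), (336.5, 10), (389.0, 9), (441.0, 13), (491.0, 25), (542.5, 10), (594.5, 10), (646.5, 10), (696.5, 10)]
0.046 [(28.0, 9), (80.0, 9), (131.5, 20), (185.0, 9), (235.0, 11), (286.5, 12), (338.5, 10), (388.0, 9), (440.0, 9), (491.5, 20), (545.0, 9), (595.0, 11), (646.5, 12), (698.5, 10)]
[[0.5024 0.1842 0.008 ]
 [0.6401 0.1296 0.008 ]
 [0.5954 0.0201 0.008 ]
 [0.459  0.0759 0.008 ]]
[np.float64(0.1166), np.float64(0.1481), np.float64(0.1183), np.float64(0.1474)]
post [0.60870435 0.07797895 0.052     ] 0.0754213977607581 -22.69951248040847
bell [0.60826246 0.24653935 0.02      ]
purple [0.78558439 0.22504027 0.02      ]
[[-0.97   0.241 -0.   ]
 [ 0.241  0.97  -0.002]
 [-0.    -0.002 -1.   ]]<stdin>:15: RuntimeWarning: Mean of empty slice.
  ret = um.true_divide(
```

Measurements agree: the axle is at about (0.5395, 0.1065) from both views and from the plate, and the pointer lies at -22.5°. The ball tooth is at 131.8°, so it needs 4 clicks. I'll push the tooth at 80.4° (+y side), which the ball never occupies. First I hover with the jaws shut.

>>> carry_out:
  commands:
    - {"tx": -0.51,"ty": -0.354,"tz": 0.07,"rz": -0.365,"jaw": 0}
    - {"tx": -0.51,"ty": -0.354,"tz": 0.07,"rz": -0.365,"jaw": 0}
    - {"tx": -0.51,"ty": -0.354,"tz": 0.07,"rz": -0.365,"jaw": 0}
    - {"tx": -0.51,"ty": -0.354,"tz": 0.07,"rz": -0.365,"jaw": 0}
    - {"tx": -0.51,"ty": -0.354,"tz": 0.07,"rz": -0.365,"jaw": 0}
    - {"tx": -0.51,"ty": -0.354,"tz": 0.07,"rz": -0.365,"jaw": 0}
    - {"tx": -0.51,"ty": -0.354,"tz": 0.07,"rz": -0.365,"jaw": 0}
    - {"tx": -0.51,"ty": -0.354,"tz": 0.07,"rz": -0.365,"jaw": 0}
    - {"tx": -0.51,"ty": -0.354,"tz": 0.07,"rz": -0.365,"jaw": 0}
    - {"tx": -0.51,"ty": -0.354,"tz": 0.07,"rz": -0.365,"jaw": 0}
    - {"tx": -0.51,"ty": -0.354,"tz": 0.07,"rz": -0.365,"jaw": 0}
    - {"tx": -0.51,"ty": -0.354,"tz": 0.07,"rz": -0.365,"jaw": 0}
  grip_force: 5

```text
invalid input
```

>>> carry_out:
  commands:
    - {"tx": -0.51,"ty": -0.354,"tz": 0.07,"rx": 0,"ry": 0,"rz": -0.365,"jaw": 0}
    - {"tx": -0.51,"ty": -0.354,"tz": 0.07,"rx": 0,"ry": 0,"rz": -0.365,"jaw": 0}
    - {"tx": -0.51,"ty": -0.354,"tz": 0.07,"rx": 0,"ry": 0,"rz": -0.365,"jaw": 0}
    - {"tx": -0.51,"ty": -0.354,"tz": 0.07,"rx": 0,"ry": 0,"rz": -0.365,"jaw": 0}
    - {"tx": -0.51,"ty": -0.354,"tz": 0.07,"rx": 0,"ry": 0,"rz": -0.365,"jaw": 0}
    - {"tx": -0.51,"ty": -0.354,"tz": 0.07,"rx": 0,"ry": 0,"rz": -0.365,"jaw": 0}
    - {"tx": -0.51,"ty": -0.354,"tz": 0.07,"rx": 0,"ry": 0,"rz": -0.365,"jaw": 0}
    - {"tx": -0.51,"ty": -0.354,"tz": 0.07,"rx": 0,"ry": 0,"rz": -0.365,"jaw": 0}
    - {"tx": -0.51,"ty": -0.354,"tz": 0.07,"rx": 0,"ry": 0,"rz": -0.365,"jaw": 0}
    - {"tx": -0.51,"ty": -0.354,"tz": 0.07,"rx": 0,"ry": 0,"rz": -0.365,"jaw": 0}
    - {"tx": -0.51,"ty": -0.354,"tz": 0.07,"rx": 0,"ry": 0,"rz": -0.365,"jaw": 0}
    - {"tx": -0.51,"ty": -0.354,"tz": 0.07,"rx": 0,"ry": 0,"rz": -0.365,"jaw": 0}

```text
time: 1.6
position: [0.5658, 0.1646, 0.152]
tool_rot: [0.19, -3.134, -0.001]
ft_force: [-0.7, 0.7, 0.1]
grip_width: 0.007
```

>>> carry_out:
  commands:
    - {"tx": -0.002,"ty": 0.01,"tz": 0.05,"rx": 0,"ry": 0,"rz": 0,"jaw": 0}
    - {"tx": -0.002,"ty": 0.01,"tz": 0.09,"rx": 0,"ry": 0,"rz": 0,"jaw": 0}
    - {"tx": -0.002,"ty": 0.01,"tz": 0.116,"rx": 0,"ry": 0,"rz": 0,"jaw": 0}
    - {"tx": -0.002,"ty": 0.01,"tz": 0.116,"rx": 0,"ry": 0,"rz": 0,"jaw": 0}

```text
time: 2.1
position: [0.5642, 0.176, 0.0345]
tool_rot: [0.195, -3.131, 0.001]
ft_force: [0.6, -0.5, 0.2]
grip_width: 0.004
```

```bash
python3 - <<'E'
from h import *
save("t2.png",get_image("top"),(205,170,335,270),6);save("s2.png",get_image("side"),(200,135,330,255),5)
s=ctrl.get_state();print(s["position"],s["ft_force"])
E
```

```text
[0.5671018  0.17600305 0.03752992] [ 0.78751635 -0.43864023  1.52603286]
```

View pics/t2.png

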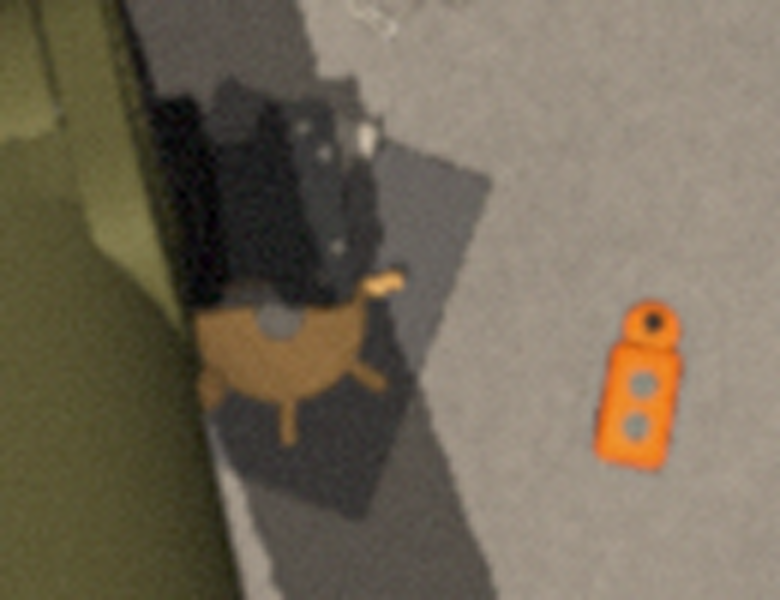

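View pics/s2.png

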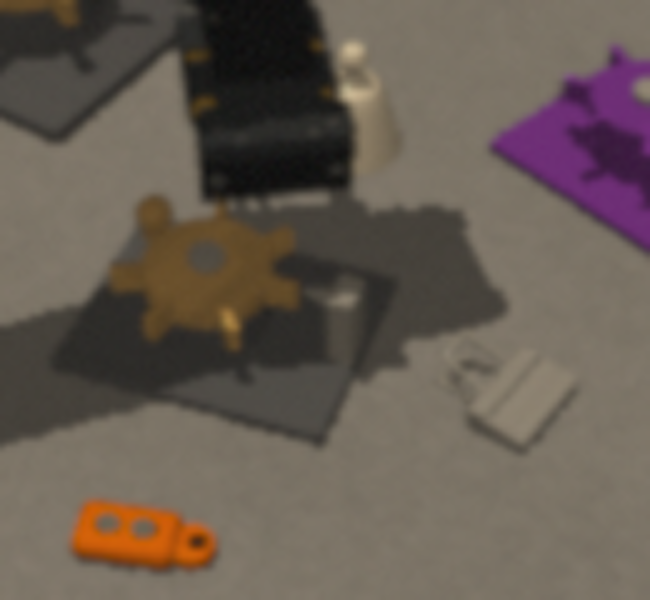

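```bash
python3 - <<'E'
from h import *
for i in range(2):
    get_image("side"); s=ctrl.get_state();p=s["position"];print(p,s["time"],s["ft_force"],s["qd"].round(3)[:3])
for z in(0,.019,.07):
    q=proj("side",p+[0,0,z]);print(z,q,(q-[200,135])*5)
save("s2b.png",get_image("side"),(190,60,320,160+20),5)
E
```

```text
[0.5678369  0.17576398 0.03816309] 2.25 [-0.03568108  0.21000153  0.82022608] [ 0.005 -0.008  0.009]
[0.56813852 0.17553493 0.03842058] 2.3 [ 0.78140628  0.09590749 -0.39878686] [ 0.005 -0.003  0.004]
0 [251.71124849 171.49663378] [258.55624244 182.48316891]
0.019 [251.55331891 166.16967933] [257.76659454 155.84839663]
0.07 [251.10847344 151.16507074] [255.54236722  80.8253537 ]
```

View pics/s2b.png

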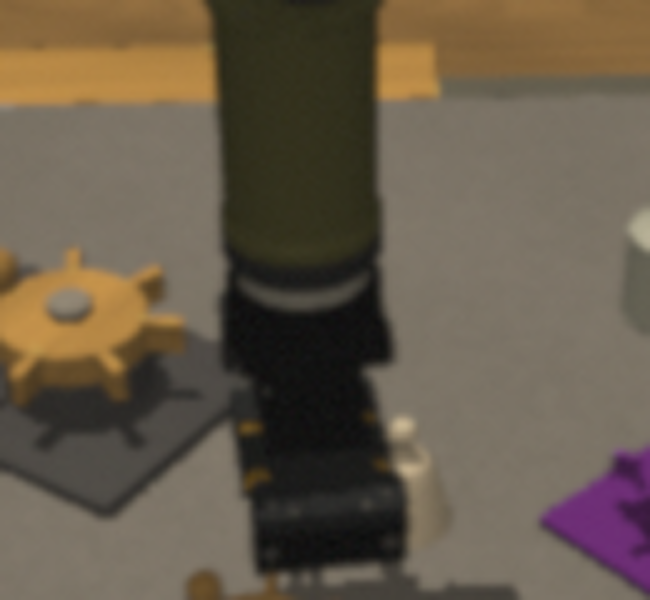

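>>> carry_out:
  commands:
    - {"tx": 0,"ty": -0.012,"tz": 0.003,"rx": 0,"ry": 0,"rz": 0,"jaw": 0}
    - {"tx": 0,"ty": -0.012,"tz": 0.003,"rx": 0,"ry": 0,"rz": 0,"jaw": 0}
    - {"tx": 0.007,"ty": -0.012,"tz": 0.003,"rx": 0,"ry": 0,"rz": 0,"jaw": 0}
    - {"tx": 0.013,"ty": -0.012,"tz": 0.003,"rx": 0,"ry": 0,"rz": 0,"jaw": 0}
    - {"tx": 0.018,"ty": -0.012,"tz": 0.003,"rx": 0,"ry": 0,"rz": 0,"jaw": 0}
    - {"tx": 0.023,"ty": -0.012,"tz": 0.003,"rx": 0,"ry": 0,"rz": 0,"jaw": 0}
    - {"tx": 0.028,"ty": -0.012,"tz": 0.003,"rx": 0,"ry": 0,"rz": 0,"jaw": 0}
    - {"tx": 0.033,"ty": -0.012,"tz": 0.003,"rx": 0,"ry": 0,"rz": 0,"jaw": 0}
    - {"tx": 0.038,"ty": -0.012,"tz": 0.003,"rx": 0,"ry": 0,"rz": 0,"jaw": 0}
    - {"tx": 0.041,"ty": -0.012,"tz": 0.003,"rx": 0,"ry": 0,"rz": 0,"jaw": 0}
    - {"tx": 0.041,"ty": -0.012,"tz": 0.003,"rx": 0,"ry": 0,"rz": 0,"jaw": 0}

```text
time: 3.72
position: [0.5277, 0.1574, 0.0336]
tool_rot: [0.19, -3.136, -0.0]
ft_force: [0.2, -0.1, -0.8]
grip_width: 0.006
```

```bash
python3 - <<'E'
from h import *
save("s3.png",get_image("side"),(200,135,330,255),5)
s=ctrl.get_state();print(s["position"],s["ft_force"])
E
```

```text
[0.52795047 0.15746933 0.03360426] [ 0.17853807 -0.20307186 -0.10826679]
```

View pics/s3.png

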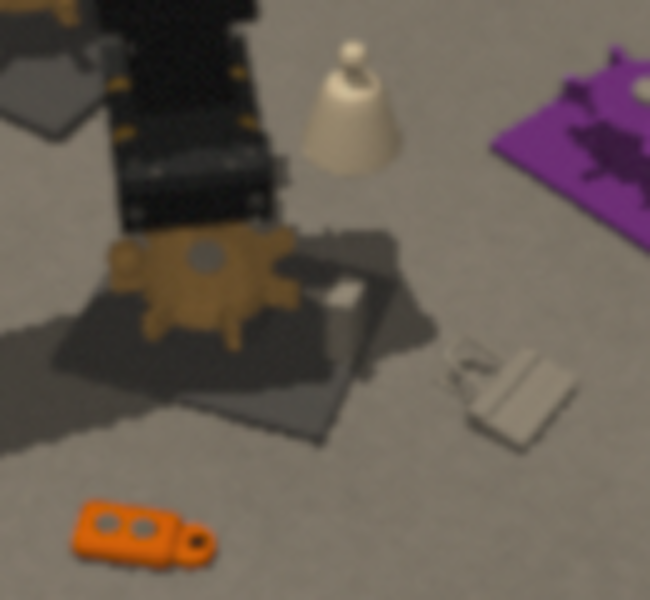

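One click is done: the ball moved one tooth to crop (125,258), and the stand hasn't moved. I'll go outward, back and in again, then push.

>>> carry_out:
  commands:
    - {"tx": 0,"ty": 0.025,"tz": -0.001,"rx": 0,"ry": 0,"rz": 0,"jaw": 0}
    - {"tx": 0,"ty": 0.025,"tz": -0.001,"rx": 0,"ry": 0,"rz": 0,"jaw": 0}
    - {"tx": -0.02,"ty": 0.025,"tz": -0.001,"rx": 0,"ry": 0,"rz": 0,"jaw": 0}
    - {"tx": -0.042,"ty": 0.025,"tz": -0.001,"rx": 0,"ry": 0,"rz": 0,"jaw": 0}
    - {"tx": -0.042,"ty": 0.025,"tz": -0.001,"rx": 0,"ry": 0,"rz": 0,"jaw": 0}
    - {"tx": -0.042,"ty": 0.012,"tz": -0.001,"rx": 0,"ry": 0,"rz": 0,"jaw": 0}
    - {"tx": -0.042,"ty": 0.001,"tz": -0.001,"rx": 0,"ry": 0,"rz": 0,"jaw": 0}
    - {"tx": -0.042,"ty": 0.001,"tz": -0.001,"rx": 0,"ry": 0,"rz": 0,"jaw": 0}

```text
time: 4.78
position: [0.5694, 0.1613, 0.0347]
tool_rot: [0.186, -3.136, 0.001]
ft_force: [0.2, 0.0, 0.1]
grip_width: 0.007
```

>>> carry_out:
  commands:
    - {"tx": 0.007,"ty": 0,"tz": 0,"rx": 0,"ry": 0,"rz": 0,"jaw": 0}
    - {"tx": 0.013,"ty": 0,"tz": 0,"rx": 0,"ry": 0,"rz": 0,"jaw": 0}
    - {"tx": 0.018,"ty": 0,"tz": 0,"rx": 0,"ry": 0,"rz": 0,"jaw": 0}
    - {"tx": 0.023,"ty": 0,"tz": 0,"rx": 0,"ry": 0,"rz": 0,"jaw": 0}
    - {"tx": 0.028,"ty": 0,"tz": 0,"rx": 0,"ry": 0,"rz": 0,"jaw": 0}
    - {"tx": 0.033,"ty": 0,"tz": 0,"rx": 0,"ry": 0,"rz": 0,"jaw": 0}
    - {"tx": 0.038,"ty": 0,"tz": 0,"rx": 0,"ry": 0,"rz": 0,"jaw": 0}
    - {"tx": 0.042,"ty": 0,"tz": 0,"rx": 0,"ry": 0,"rz": 0,"jaw": 0}
    - {"tx": 0.042,"ty": 0,"tz": 0,"rx": 0,"ry": 0,"rz": 0,"jaw": 0}

```text
time: 5.9
position: [0.5275, 0.1584, 0.0345]
tool_rot: [0.19, -3.136, -0.0]
ft_force: [-0.2, 0.1, 0.5]
grip_width: 0.005
```

```bash
python3 - <<'E'
from h import *
save("s4.png",get_image("side"),(200,135,330,255),5)
s=ctrl.get_state();print(s["position"],s["ft_force"])
E
```

```text
[0.52774622 0.15842267 0.03459599] [-0.25175462  0.44969759 -0.34651108]
```

View pics/s4.png

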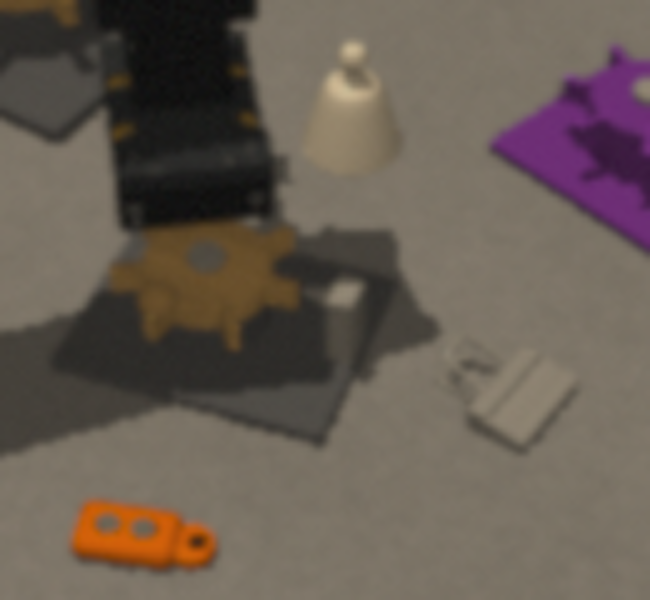

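The second click is done: the ball is now on the lower-left tooth at crop (155,303). The stand hasn't moved. Third click next.

>>> carry_out:
  commands:
    - {"tx": 0,"ty": 0.025,"tz": 0,"rx": 0,"ry": 0,"rz": 0,"jaw": 0}
    - {"tx": 0,"ty": 0.025,"tz": 0,"rx": 0,"ry": 0,"rz": 0,"jaw": 0}
    - {"tx": -0.02,"ty": 0.025,"tz": 0,"rx": 0,"ry": 0,"rz": 0,"jaw": 0}
    - {"tx": -0.042,"ty": 0.025,"tz": 0,"rx": 0,"ry": 0,"rz": 0,"jaw": 0}
    - {"tx": -0.042,"ty": 0.025,"tz": 0,"rx": 0,"ry": 0,"rz": 0,"jaw": 0}
    - {"tx": -0.042,"ty": 0.012,"tz": 0,"rx": 0,"ry": 0,"rz": 0,"jaw": 0}
    - {"tx": -0.042,"ty": 0,"tz": 0,"rx": 0,"ry": 0,"rz": 0,"jaw": 0}
    - {"tx": -0.042,"ty": 0,"tz": 0,"rx": 0,"ry": 0,"rz": 0,"jaw": 0}

```text
time: 6.95
position: [0.5694, 0.1611, 0.0347]
tool_rot: [0.186, -3.136, 0.001]
ft_force: [0.1, -0.3, 0.5]
grip_width: 0.009
```

>>> carry_out:
  commands:
    - {"tx": 0.007,"ty": 0,"tz": 0,"rx": 0,"ry": 0,"rz": 0,"jaw": 0}
    - {"tx": 0.013,"ty": 0,"tz": 0,"rx": 0,"ry": 0,"rz": 0,"jaw": 0}
    - {"tx": 0.018,"ty": 0,"tz": 0,"rx": 0,"ry": 0,"rz": 0,"jaw": 0}
    - {"tx": 0.023,"ty": 0,"tz": 0,"rx": 0,"ry": 0,"rz": 0,"jaw": 0}
    - {"tx": 0.028,"ty": 0,"tz": 0,"rx": 0,"ry": 0,"rz": 0,"jaw": 0}
    - {"tx": 0.033,"ty": 0,"tz": 0,"rx": 0,"ry": 0,"rz": 0,"jaw": 0}
    - {"tx": 0.038,"ty": 0,"tz": 0,"rx": 0,"ry": 0,"rz": 0,"jaw": 0}
    - {"tx": 0.042,"ty": 0,"tz": 0,"rx": 0,"ry": 0,"rz": 0,"jaw": 0}
    - {"tx": 0.042,"ty": 0,"tz": 0,"rx": 0,"ry": 0,"rz": 0,"jaw": 0}

```text
time: 8.07
position: [0.5274, 0.1584, 0.0345]
tool_rot: [0.19, -3.135, -0.0]
ft_force: [-0.6, 0.1, -0.1]
grip_width: 0.001
```

```bash
python3 - <<'E'
from h import *
save("s5.png",get_image("side"),(200,135,330,255),5)
s=ctrl.get_state();print(s["position"],s["ft_force"])
E
```

```text
[0.52776219 0.15842047 0.03459029] [ 0.90564098  0.21757739 -0.0693831 ]
```

View pics/s5.png

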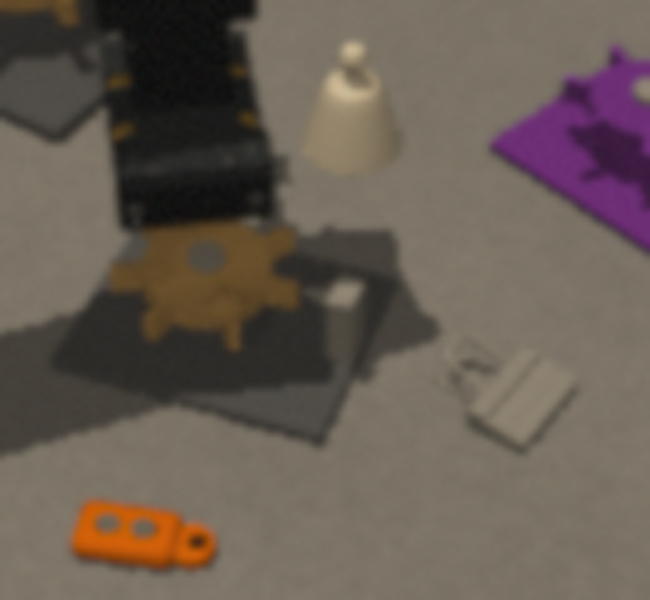

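The third click is done: the ball is on the lower-right tooth at about crop (230,305), one short of the pointer. Last click.

>>> carry_out:
  commands:
    - {"tx": 0,"ty": 0.025,"tz": 0,"rx": 0,"ry": 0,"rz": 0,"jaw": 0}
    - {"tx": 0,"ty": 0.025,"tz": 0,"rx": 0,"ry": 0,"rz": 0,"jaw": 0}
    - {"tx": -0.02,"ty": 0.025,"tz": 0,"rx": 0,"ry": 0,"rz": 0,"jaw": 0}
    - {"tx": -0.042,"ty": 0.025,"tz": 0,"rx": 0,"ry": 0,"rz": 0,"jaw": 0}
    - {"tx": -0.042,"ty": 0.025,"tz": 0,"rx": 0,"ry": 0,"rz": 0,"jaw": 0}
    - {"tx": -0.042,"ty": 0.012,"tz": 0,"rx": 0,"ry": 0,"rz": 0,"jaw": 0}
    - {"tx": -0.042,"ty": 0,"tz": 0,"rx": 0,"ry": 0,"rz": 0,"jaw": 0}
    - {"tx": -0.042,"ty": 0,"tz": 0,"rx": 0,"ry": 0,"rz": 0,"jaw": 0}

```text
time: 9.12
position: [0.5694, 0.1611, 0.0347]
tool_rot: [0.186, -3.136, 0.001]
ft_force: [1.1, 1.5, 0.1]
grip_width: 0.005
```

```bash
python3 - <<'E'
from h import *
save("s6.png",get_image("side"),(200,135,330,255),5)
a=np.radians(-22.5-51.43);q=proj("side",(.5395+.043*np.cos(a),.1065+.043*np.sin(a),.052));print((q-[200,135])*5)
E
```

```text
[224.52573748 311.07903443]
```

View pics/s6.png

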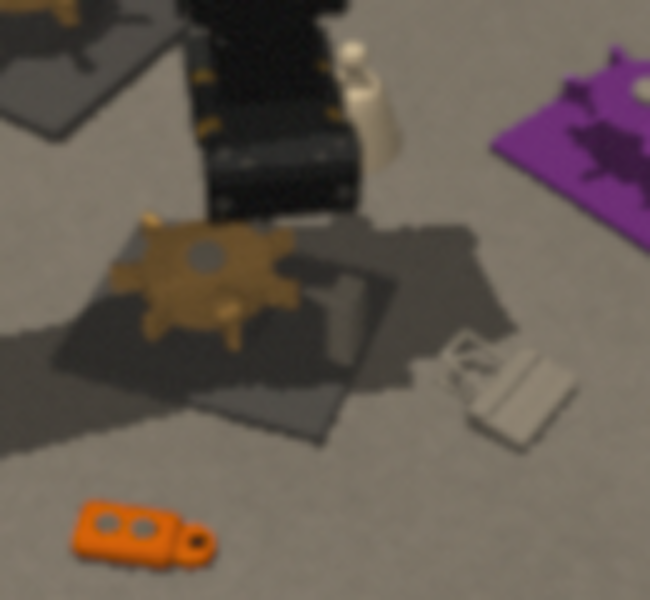

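The ball is at about crop (229,308), against a predicted (225,311) for one click short. So I push once more, then withdraw.

>>> carry_out:
  commands:
    - {"tx": 0.007,"ty": 0,"tz": 0,"rx": 0,"ry": 0,"rz": 0,"jaw": 0}
    - {"tx": 0.013,"ty": 0,"tz": 0,"rx": 0,"ry": 0,"rz": 0,"jaw": 0}
    - {"tx": 0.018,"ty": 0,"tz": 0,"rx": 0,"ry": 0,"rz": 0,"jaw": 0}
    - {"tx": 0.023,"ty": 0,"tz": 0,"rx": 0,"ry": 0,"rz": 0,"jaw": 0}
    - {"tx": 0.028,"ty": 0,"tz": 0,"rx": 0,"ry": 0,"rz": 0,"jaw": 0}
    - {"tx": 0.033,"ty": 0,"tz": 0,"rx": 0,"ry": 0,"rz": 0,"jaw": 0}
    - {"tx": 0.038,"ty": 0,"tz": 0,"rx": 0,"ry": 0,"rz": 0,"jaw": 0}
    - {"tx": 0.042,"ty": 0,"tz": 0,"rx": 0,"ry": 0,"rz": 0,"jaw": 0}
    - {"tx": 0.042,"ty": 0,"tz": 0,"rx": 0,"ry": 0,"rz": 0,"jaw": 0}

```text
time: 10.3
position: [0.5275, 0.1584, 0.0345]
tool_rot: [0.19, -3.136, -0.0]
ft_force: [0.1, -0.5, 0.7]
grip_width: 0.007
```

>>> carry_out:
  commands:
    - {"tx": 0,"ty": 0.027,"tz": 0,"rx": 0,"ry": 0,"rz": 0,"jaw": 0}
    - {"tx": 0,"ty": 0.027,"tz": 0,"rx": 0,"ry": 0,"rz": 0,"jaw": 0}
    - {"tx": 0,"ty": 0.027,"tz": -0.05,"rx": 0,"ry": 0,"rz": 0,"jaw": 0}
    - {"tx": 0,"ty": 0.027,"tz": -0.1,"rx": 0,"ry": 0,"rz": 0,"jaw": 0}
    - {"tx": 0,"ty": 0.027,"tz": -0.16,"rx": 0,"ry": 0,"rz": 0,"jaw": 0}
    - {"tx": 0,"ty": 0.087,"tz": -0.18,"rx": 0,"ry": 0,"rz": 0,"jaw": 0}
    - {"tx": 0,"ty": 0.14,"tz": -0.18,"rx": 0,"ry": 0,"rz": 0,"jaw": 0}
    - {"tx": 0,"ty": 0.2,"tz": -0.18,"rx": 0,"ry": 0,"rz": 0,"jaw": 0}
    - {"tx": 0,"ty": 0.26,"tz": -0.18,"rx": 0,"ry": 0,"rz": 0,"jaw": 0}
    - {"tx": 0,"ty": 0.3,"tz": -0.18,"rx": 0,"ry": 0,"rz": 0,"jaw": 0}
    - {"tx": 0,"ty": 0.3,"tz": -0.18,"rx": 0,"ry": 0,"rz": 0,"jaw": 0}

```text
time: 11.68
position: [0.4894, 0.4598, 0.2133]
tool_rot: [0.2, -3.134, -0.0]
ft_force: [0.7, 0.5, 0.5]
grip_width: 0.008
```

```bash
python3 - <<'E'
from h import *
T=get_image("top");S=get_image("side");cv2.imwrite("pics/t7f.png",T[:,:,::-1])
save("t7.png",T,(205,140,335,270),4);save("s7.png",S,(200,135,330,255),5)
d=cv2.absdiff(T,cv2.imread("pics/top0.png")[:,:,::-1].copy()).max(2)
print("diff px near things: key,clip,bell,plate", [int((d[b:e,a:c]>40).sum()) for a,b,c,e in((300,215,325,252),(260,145,292,176),(178,175,208,210),(217,180,290,260))])
print(ctrl.get_state()["position"],ctrl.get_state()["ft_force"])
E
```

```text
diff px near things: key,clip,bell,plate [0, 0, 0, 50]
[0.49218333 0.45506633 0.2140241 ] [-0.32912743  0.27211264 -1.23496412]
```

View pics/t7.png

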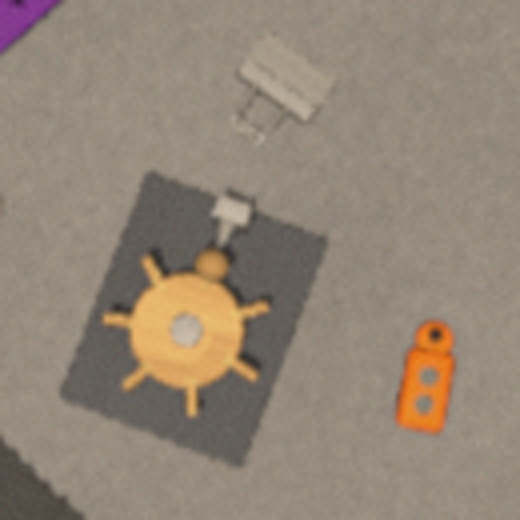

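View pics/s7.png

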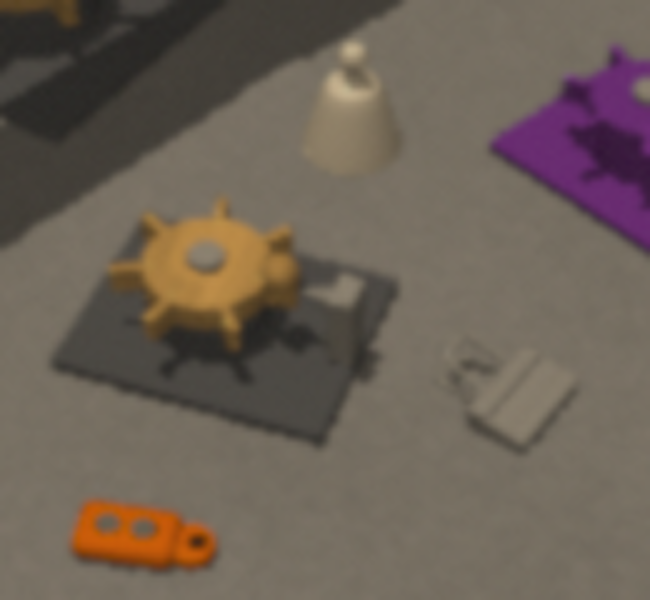

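The ball tooth sits at the pointer (top crop about (212,263), with the pointer tip just above it). The stand and the other things haven't moved, and the arm is at z of about 0.21, clear of everything. I'm handing in.

```bash
python3 -c "
from bench import ctrl
print(ctrl.close_job())"
```

```text
the job is handed in; nothing more can be done
None
```

The day wheel now rests with the ball tooth pointing straight at the steel pointer, and I've handed the job in. The wheel was four clicks short. I flicked it on with the shut fingertips on one tooth at a time, four single strokes, and checked a side picture after each of the first three.

- **Wheel:** the last pictures from both cameras show the ball tooth at the pointer, and it was not clicked past.
- **Other things:** the top picture showed no change from the start around the bell, key cover and clip. Around the stand, 50 pixels had changed, as expected with the ball now on another tooth. Its plate and post looked unmoved in both pictures.
- **Arm:** it finished about 0.21 m up and well away to the side. Force readings between strokes were never more than about 2 N, and the clock was at about 12 s of the 64 s allowed.
- **Disagreements:** none of the checks failed. The very first move call was refused as invalid because rows need all seven numbers. During the strokes the gripper hid the fingertips from both cameras, so I judged each click by where the ball was.

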